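# Show where the pack left out of the stock tray belongs

## Robot

A 7-joint arm with a two-finger parallel gripper is mounted at the origin on the work surface; the furniture and walls round the work are solid. World frame = base frame: x ahead of the robot, y to its left, z up, the work surface at z = 0. Lengths are in mm, angles in rad, forces in N, time in s.
With the tool pointing down it reaches from about 425 to 875 mm from the base axis. Payload 8.4 kg.
Tool frame: the origin (TCP) lies at the very end of the fingers, on their centre line; the grasp point (between the pads) lies 19 mm behind it (manip.tcp_to_grasp is the distance from the TCP to the grasp point, in mm); z points along the fingers, y is the line along which they close (so a half turn about z gives the same grasp; the last joint's range is limited). The gripper opens to 87 mm and grips with 3 to 60 N. Pads are 19 mm wide; open, the fingers measure 117 mm over their backs; the gripper's body (75 mm by 190 mm) begins 51 mm behind the grasp point.
Start: joints at [-1.249, 0.333, 0.04, 1.465, -0.013, 1.343, -0.059], TCP at [265.517, 593.266, 222.546] pointing down, gripper open.
Joint ranges: [-2.58, 2.58], [-0.38, 2.09], [-1.3, 1.39], [0.25, 2.4], [-1.5, 4.64], [0.08, 2.09], [-2.65, 2.65]. Speed limits (rad/s): [2.22, 2.22, 2.79, 2.79, 3.14, 3.14, 3.14].

## Interface

Orientations are given as a unit quaternion [w, x, y, z].
In Python, from rig import manip gives the robot as it stands.
- The arm moves only by the tool move_arm, never from a script. Its argument "motion" is a list of rows, each a list of 5 numbers: the opening in per cent of the stroke, from 0 (shut) to 100 (fully open), then the shift along the world's x, y, z in cm, then the turn about the world's z in rad. In form: [[jaw, x, y, z, spin], ...]. A call has 1 to 20 rows; each row shifts and turns the commanded pose from where the row before left it; what a row does not reach is not made up. A row lasts 1/12 s, in which the tool goes at most 41.7 mm and 7.16 degrees, less where a joint would pass 70% of its speed; a pose out of reach is approached as far as the arm can. A call is refused whole if a number of a shift passes 4.17 or a number of a turn 0.125, either way. A call with a gripper value outside its range is refused whole. The fingers move at their own pace and stop on an object; "force" is the grip in N (left out, the last holds). Time passes only in rows, so rows that do not move let the fingers close. It gives the time, the measured TCP pose, the force, the opening and the grip force at its end, in the units of the state.
- manip.observe(): the state, without advancing time (a new reading comes with each control period).
- manip.camera(name): name is "scene" or "top" or "wrist"; returns (picture, depth): 420x560x3 uint8, red, green, blue; 420x560 float32, mm along the optical axis (not along the pixel's ray), 0 where there is no reading.
- manip.camera_info(name): a dict with "fx", "fy", "cx", "cy" (pixels), "k1" (the pictures are not rectified: a ray, as slopes to the right and down, at radius r is drawn at 1 + k1 r^2 times it, then the intrinsics apply), "rvec" (rotation vector, rad) and "tvec" (3), from world to camera coordinates, as OpenCV has them. Camera axes: x right, y down, z forward; pixel columns grow to the right and rows downward; lengths in mm; the calibration is good to about 2 mm. A picture is of the moment at which its call begins: read the wrist's pose just before it. camera_info takes no time and is no camera call; for the wrist camera it gives the pose at the moment of the call.
- manip.hand_in(): hands the job in; it is judged then, once.
The state is a dict: "time_s": time; "joints": joint angles; "qd": joint speeds; "joint_torque": joint torques, N m; "tcp_pos": TCP position; "eef_rot": TCP orientation; "force": force on the tool from outside, world axes, zero at the start; "torque": the same for the moment, N m; "opening": finger opening in mm; "finger_force": force on a finger pad.
Only numpy, scipy, OpenCV 4.12 (cv2) and the standard library are available. Lean on these libraries where they do the work, as an engineer would, in place of code of your own. Each camera call takes 0.05 s, during which the arm holds its last target. There are 200 camera calls.

## Task

One of the four packs of blades and staples has been left out of the stock tray: show a new colleague where it goes. Push the tray's sliding lid fully open with your fingertips, then point straight down at the pack lying on the bench to the right of the tray for two seconds, and then at the empty compartment, each time with the fingertips two or three centimetres above the middle of it (over the compartment, above the tray's rim). Finish while still pointing at the compartment; do not touch or pick up any of the packs, and leave everything else on the bench where it is.

Things in the scene. Friction and masses are not known exactly. Their poses are not given: they have to be found in the camera images.
- tray: plywood stock tray, a frame without a bottom screwed to the bench: 156 mm deep (its x, away from the robot) and 224 mm wide (its y), angle brackets stick out to 133 mm either side of the middle; origin at the middle of its footprint on the bench, z up. Near wall and the two side strips over the lid's grooves reach 62 mm high, the far wall is 47 mm so that the lid can pass over it. Cross-shaped 6 mm dividers, 46 mm high, make two by two compartments of 66 mm (x) by 100 mm (y)
- lid (a joint): the tray's flat plywood lid, 5 mm thick, top face 53 mm above the bench; it slides level along the tray's +x (away from the robot) out over the far wall. 0 = shut, 0.14 m = fully open at its end stop; it starts at 0 to 0.025. It takes about 2 N to slide and stays where it is left
- pull (a point): finger pull on the lid: a wooden wedge 100 mm wide (along the tray's y), square side towards the robot, sloping down on the far side so that it can be pushed but not gripped. The point lies at the middle of the foot of the square side, on the lid's top face; that side stands 14 mm up from there, its axes are the tray's axes, and it moves with the lid. When the lid is shut it is 30 mm nearer than the tray's middle, 39 mm beyond the inner face of the near wall
- slot0 (a point): middle of the near left compartment of the tray (as seen from the robot) at the height of the dividers' top, 46 mm above the bench
- slot1 (a point): middle of the near right compartment of the tray (as seen from the robot) at the height of the dividers' top, 46 mm above the bench
- slot2 (a point): middle of the far left compartment of the tray (as seen from the robot) at the height of the dividers' top, 46 mm above the bench
- slot3 (a point): middle of the far right compartment of the tray (as seen from the robot) at the height of the dividers' top, 46 mm above the bench
- blades_a: blue box of blades, 30 x 75 x 20 mm high; origin at the centre of its underside, long side along its y, z up. One of the four packs in stock: three lie flat in a compartment each under the lid and one (any of the four) lies flat on the bench to the right of the tray. It weighs little and slides at a touch
- blades_b: blue box of blades, 30 x 75 x 20 mm high; origin at the centre of its underside, long side along its y, z up. One of the four packs in stock: three lie flat in a compartment each under the lid and one (any of the four) lies flat on the bench to the right of the tray. It weighs little and slides at a touch
- staples_a: red box of staples, 50 x 85 x 30 mm high; origin at the centre of its underside, long side along its y, z up. One of the four packs in stock: three lie flat in a compartment each under the lid and one (any of the four) lies flat on the bench to the right of the tray. It weighs little and slides at a touch
- staples_b: red box of staples, 50 x 85 x 30 mm high; origin at the centre of its underside, long side along its y, z up. One of the four packs in stock: three lie flat in a compartment each under the lid and one (any of the four) lies flat on the bench to the right of the tray. It weighs little and slides at a touch
- stapler: desk stapler, 34 x 140 x 36 mm high, lying to the left of the tray, origin under its middle; leave alone
- marker: felt marker, 19 x 135 x 18 mm, lying on the bench on the robot's side of the pack that was left out, origin under its middle; leave alone
- pine: plain pine block, 45 x 90 x 36 mm high, on the bench beyond the pack that was left out, no part of the stock, origin under its middle; leave alone
- driver: screwdriver, 29 x 170 x 29 mm, lying on the left between the tape dispenser and the tray, origin under its middle; leave alone
- tape_rule: tape measure, 38 x 72 x 68 mm high, at the right beside the toolbox, origin under its middle; leave alone
Things that resemble listed ones, but are neither listed nor needed, are in the scene too. Leave any purple look-alike of the staples_b alone.

How it is judged (in metres and radians):
On the way, in this order (a step that is already met when the one before it is completed fails the run):
1. the lid is fully open (value of joint lid above 0.125 m), for 0.2 s.
2. the fingers point at the pack that was left out, close above its middle (((horizontal distance between blades_a and tray above 0.14 m and horizontal distance between the grasp point and blades_a below 0.03 m and height (world z) of the grasp point below 0.105 m) or (horizontal distance between blades_b and tray above 0.14 m and horizontal distance between the grasp point and blades_b below 0.03 m and height (world z) of the grasp point below 0.105 m) or (horizontal distance between staples_a and tray above 0.14 m and horizontal distance between the grasp point and staples_a below 0.03 m and height (world z) of the grasp point below 0.115 m) or (horizontal distance between staples_b and tray above 0.14 m and horizontal distance between the grasp point and staples_b below 0.03 m and height (world z) of the grasp point below 0.115 m)) and value of joint lid above 0.125 m), for 1.5 s.
3. the fingers point at the empty compartment, close above its middle (((horizontal distance between the grasp point and slot0 below 0.03 m and horizontal distance between each of blades_a, blades_b, staples_a, staples_b and slot0 above 0.04 m) or (horizontal distance between the grasp point and slot1 below 0.03 m and horizontal distance between each of blades_a, blades_b, staples_a, staples_b and slot1 above 0.04 m) or (horizontal distance between the grasp point and slot2 below 0.03 m and horizontal distance between each of blades_a, blades_b, staples_a, staples_b and slot2 above 0.04 m) or (horizontal distance between the grasp point and slot3 below 0.03 m and horizontal distance between each of blades_a, blades_b, staples_a, staples_b and slot3 above 0.04 m)) and height (world z) of the grasp point below 0.147 m and value of joint lid above 0.125 m), for 1.5 s.
At the end, for the whole second after the job is handed in: The grasp point stays within 30 mm, seen from above, of the middle of the empty compartment and no more than 85 mm above the tray's rim (fingertips about 65 mm); the lid is at rest and open by more than 125 of its 140 mm; each pack is within 10 mm and each bystander within 20 mm of where it started (all of step 3 and distance of each of blades_a, blades_b, staples_a, staples_b from where it was at the start of the episode below 0.01 m and distance of each of stapler, marker, pine, driver, tape_rule from where it was at the start of the episode below 0.02 m and velocity of joint lid below 0.01 m/s); the robot touches nothing.
It fails at once if a pack is touched by the robot (not (contact force between each of the fingers, the arm and blades_a below 0.3 N and contact force between each of the fingers, the arm and blades_b below 0.3 N and contact force between each of the fingers, the arm and staples_a below 0.3 N and contact force between each of the fingers, the arm and staples_b below 0.3 N)).
It fails at once if a pack is moved or lifted (distance of any of blades_a, blades_b, staples_a, staples_b from where it was at the start of the episode above 0.01 m).
It fails at once if another thing on the bench is disturbed (distance of any of stapler, marker, pine, driver, tape_rule from where it was at the start of the episode above 0.02 m).
It also fails if it takes over 48 s, if anything falls off the work surface, if the arm or the gripper's body presses on something with over 40 N, if the wrist force passes 120 N, or if a joint passes its speed limit or range.

## Working session

There is one attempt and no reset: what is moved stays moved. The work goes in short steps, Python scripts to look and compute and a tool call to move; the robot and the scene stay as the last step left them, time stands still between calls to the robot, and variables do not carry over. Pictures are saved under pics/ and viewed, at most 10 in all, crops included, and the job is handed in when it is done.

Besides the shell and the picture viewer there is one more tool, called after "Request:" as name([rows], argument=value, ...), one row to a line, values as JSON. move_arm: Moves the arm, as the interface text tells. Its arguments: {"type":"object","properties":{"motion":{"type":"array"},"force":{"type":"number"}},"required":["motion"]}

```bash
mkdir -p pics; cat > h.py <<'E'
import numpy as np, cv2
from rig import manip
def grab(name, out):
    ci=manip.camera_info(name); im,d=manip.camera(name)
    cv2.imwrite(f'pics/{out}.png',im[:,:,::-1]); np.savez(f'pics/{out}.npz',im=im,d=d,**{k:np.array(v) for k,v in ci.items()})
def load(out): return np.load(f'pics/{out}.npz')
def cloud(z):
    d=z['d'].astype(float); h,w=d.shape
    K=np.array([[z['fx'],0,z['cx']],[0,z['fy'],z['cy']],[0,0,1]],float)
    v,u=np.mgrid[:h,:w]
    xd=np.stack([(u-z['cx'])/z['fx'],(v-z['cy'])/z['fy']],-1).astype(float)
    x=xd.copy()
    for _ in range(20): x=xd/(1+float(z['k1'])*(x**2).sum(-1,keepdims=True))
    P=np.dstack([x*d[...,None],d])
    R=cv2.Rodrigues(np.array(z['rvec'],float))[0]; t=np.array(z['tvec'],float).ravel()
    W=(P-t)@R; W[d<=0]=np.nan
    return W
E
python3 - <<'E'
from h import *
grab('top','top0'); grab('scene','scene0')
print(manip.observe()); print(manip.camera_info('top'))
a=cv2.imread('pics/top0.png')
cv2.imwrite('pics/t.png',a)
E
```

```text
{'time_s': 0.1, 'joints': array([-1.24919949,  0.33384704,  0.03986324,  1.4661546 , -0.0134076 ,
        1.34327632, -0.05848649]), 'qd': array([ 0.00080468, -0.0016539 ,  0.00171693, -0.00135365, -0.00049083,
       -0.00020021,  0.00035961]), 'joint_torque': array([ 3.10991811e-03, -6.57798958e+01,  1.33949216e+00, -4.04708970e+01,
       -5.98734082e-02,  4.08952462e-02,  1.24474959e-04]), 'tcp_pos': array([265.36629102, 592.92142813, 221.75748654]), 'eef_rot': array([-1.06628257e-04,  2.08846528e-01,  9.77948171e-01, -7.01675283e-04]), 'force': array([ 0.82104948, -0.04060484, -0.43301369]), 'torque': array([-0.01172523, -0.05259806,  0.01624505]), 'finger_force': 0.0, 'opening': 87.02664798325195}
{'fx': 481.5039297365635, 'fy': 481.5039297365635, 'cx': 280.82956014515185, 'cy': 209.7730383413888, 'k1': 0.03366629280556433, 'rvec': array([ 2.14701338, -2.21027913,  0.07638416]), 'tvec': array([  45.48943911,  535.4087854 , 1173.23289973])}
```

View pics/top0.png

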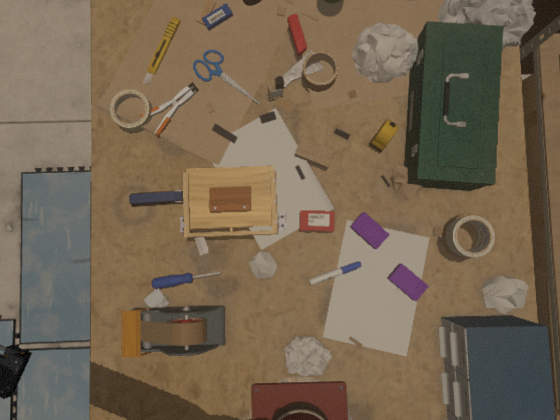

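View pics/scene0.png

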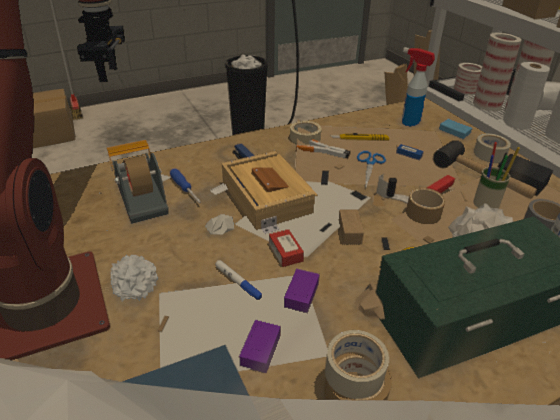

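Top view: the tray with its lid and pull is at (230,202). Candidates for the left-out pack:
- Red box at (317,221), just right of the tray.
- Purple look-alikes at (369,230) and (407,281).
- Blue box at (216,16), far off.
- Red object at (297,34).

The red box at (317,221) fits, with the marker at (335,272) on its near side. Next I'll measure it and check it in a crop.

```bash
python3 - <<'E'
from h import *
z=load('top0'); W=cloud(z); im=z['im']
def rect(m,n):
    p=W[m][:,:2]; p=p[~np.isnan(p).any(1)].astype(np.float32)
    print(n,len(p),cv2.minAreaRect(p),'z',np.nanpercentile(W[m][:,2],[5,50,95]).round(1))
v,u=np.mgrid[:420,:560]
def box(a,b,c,d): return (u>=a)&(u<=b)&(v>=c)&(v<=d)
H=W[...,2]
rect(box(295,338,205,236)&(H>22)&(H<40),'pack')
rect(box(176,290,155,245)&(H>42)&(H<80),'tray hi')
rect(box(176,290,155,245)&(H>57)&(H<66),'rim+pull')
rect(box(200,258,178,220)&(H>61),'pull')
rect(box(200,258,178,220)&(H>57)&(im[...,0]<130),'pull dark')
rect(box(305,365,258,288)&(H>8)&(H<30),'marker')
print(W[100:180:1,300:352][(H[100:180,300:352]>20)].shape)
for r in range(160,246,4): print(r,W[r,230].round(0), im[r,230])
for c in range(178,290,5): print(c,W[202,c].round(0))
vis=np.clip(H*2.5,0,255).astype(np.uint8)
a=np.hstack([cv2.resize(im[120:300,150:370,::-1],None,fx=1.8,fy=1.8),cv2.cvtColor(cv2.resize(vis[120:300,150:370],None,fx=1.8,fy=1.8),cv2.COLOR_GRAY2BGR)])
cv2.imwrite('pics/crop1.png',a)
E
```

```text
pack 701 ((508.30645751953125, -55.879364013671875), (83.84144592285156, 49.50137710571289), 88.0880126953125) z [25.9 29.9 33.8]
tray hi 6031 ((560.5633544921875, 152.77574157714844), (167.08468627929688, 223.89291381835938), 0.4324250817298889) z [49.3 54.  64.9]
rim+pull 1615 ((558.8236694335938, 152.76675415039062), (163.44606018066406, 223.8771514892578), 0.42044976353645325) z [57.4 61.3 64.9]
pull 506 ((556.734130859375, 152.1119384765625), (44.6043701171875, 99.72545623779297), 3.369187593460083) z [61.3 64.8 69.1]
pull dark 587 ((563.1528930664062, 150.85169982910156), (55.54926300048828, 96.76785278320312), 0.2808341383934021) z [57.4 62.1 68. ]
marker 384 ((393.0992736816406, -94.00324249267578), (49.527313232421875, 134.34544372558594), 17.505695343017578) z [10.3 15.5 19.4]
(635, 3)
160 [668. 155.   2.] [160 148 129]
164 [658. 156.   2.] [162 151 134]
168 [640. 151.  50.] [166 135  89]
172 [630. 150.  53.] [170 137  92]
176 [619. 150.  56.] [170 138  94]
180 [610. 151.  55.] [165 133  89]
184 [600. 151.  56.] [159 130  87]
188 [590. 151.  55.] [120  82  47]
192 [580. 151
[... 314 characters left out ...]
4.  43.] [154 124  85]
232 [484. 153.  61.] [157 130  93]
236 [476. 159.   1.] [89 73 49]
240 [466. 160.  -1.] [122  97  70]
244 [456. 160.   1.] [125 103  73]
178 [565. 287.   8.]
183 [559. 264.  61.]
188 [558. 252.  62.]
193 [559. 242.  50.]
198 [559. 229.  55.]
203 [559. 218.  50.]
208 [558. 205.  51.]
213 [557. 191.  64.]
218 [556. 180.  62.]
223 [556. 167.  64.]
228 [555. 155.  68.]
233 [555. 143.  66.]
238 [555. 131.  65.]
243 [555. 120.  62.]
248 [554. 108.  60.]
253 [555.  97.  50.]
258 [554.  84.  54.]
263 [554.  72.  51.]
268 [553.  60.  56.]
273 [nan nan nan]
278 [558.  37.  -1.]
283 [557.  24.   3.]
288 [557.  11.   3.]<stdin>:18: RuntimeWarning: invalid value encountered in cast
```

View pics/crop1.png

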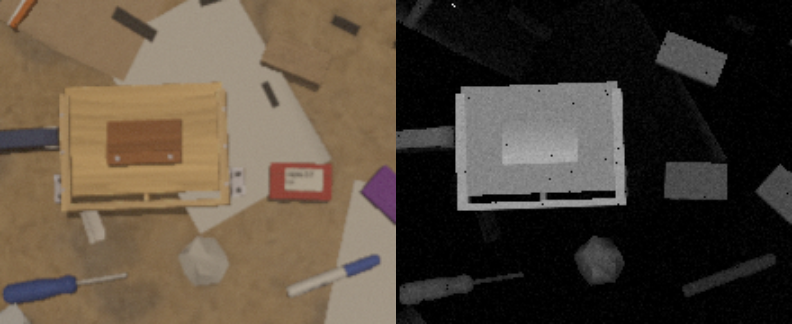

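The crop shows the red staples pack at crop pixel (300,182), about (508,-56) mm and 30 mm high, so it's the pack left out. The tray's middle is about (556,152). The foot of the pull is at x≈536, so the lid is about 10 mm open. I'll approach with the fingers shut.

Request:
move_arm([
  [0, 1.44, -2.6, 0, 0.025],
  [0, 1.44, -2.6, 0, 0.025],
  [0, 1.44, -2.6, 0, 0.025],
  [0, 1.44, -2.6, 0, 0.025],
  [0, 1.44, -2.6, 0, 0.025],
  [0, 1.44, -2.6, 0, 0.025],
  [0, 1.44, -2.6, 0, 0.025],
  [0, 1.44, -2.6, 0, 0.025],
  [0, 1.44, -2.6, 0, 0.025],
  [0, 1.44, -2.6, 0, 0.025],
  [0, 1.44, -2.6, 0, 0.025],
  [0, 1.44, -2.6, 0, 0.025],
  [0, 1.44, -2.6, 0, 0.025],
  [0, 1.44, -2.6, 0, 0.025],
  [0, 1.44, -2.6, 0, 0.025],
  [0, 1.44, -2.6, 0, 0.025],
  [0, 1.44, -2.6, 0, 0.025],
  [0, 0, 0, 0, 0],
  [0, 0, 0, 0, 0],
])

```text
time_s: 1.68
tcp_pos: [510.8, 149.4, 222.3]
eef_rot: [-0.0, -0.0, 1.0, -0.0]
force: [0.7, 1.2, -1.1]
opening: 0.5
finger_force: 0.0
```

Request:
move_arm([
  [0, 0, 0, -2, 0],
  [0, 0, 0, -2, 0],
  [0, 0, 0, -2, 0],
  [0, 0, 0, -2, 0],
  [0, 0, 0, -2, 0],
  [0, 0, 0, -2, 0],
  [0, 0, 0, -1.5, 0],
  [0, 0, 0, -1, 0],
  [0, 0, 0, -1, 0],
  [0, 0, 0, -0.5, 0],
  [0, 0, 0, -0.3, 0],
  [0, 0, 0, 0, 0],
  [0, 0, 0, 0, 0],
  [0, 0, 0, 0, 0],
])

```text
time_s: 2.85
tcp_pos: [510.8, 151.5, 60.3]
eef_rot: [0.001, -0.002, 1.0, 0.0]
force: [-0.4, -0.4, 0.3]
opening: 0.6
finger_force: 0.0
```

```bash
python3 - <<'E'
from h import *
grab('wrist','w1')
print({k:manip.observe()[k] for k in('tcp_pos','force')})
E
```

```text
{'tcp_pos': array([510.77668566, 151.44454092,  60.22584767]), 'force': array([-0.06421757, -0.50230959, -0.05207372])}
```

View pics/w1.png

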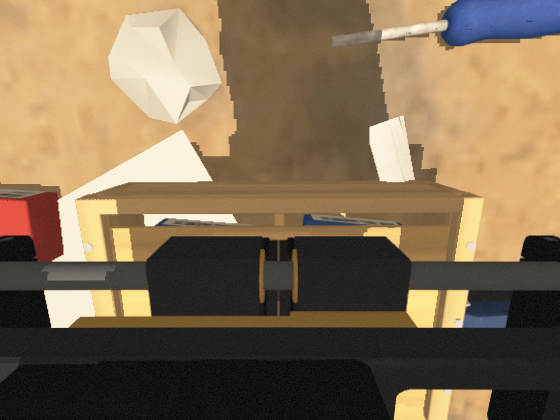

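The wrist view shows the fingertips at (278,275), between the near wall at y≈195 and the pull at y≈320. Blue boxes are visible in both near compartments. Now I'll push.

Request:
move_arm([
  [0, 0.5, 0, 0, 0],
  [0, 0.5, 0, 0, 0],
  [0, 0.5, 0, 0, 0],
  [0, 0.8, 0, 0, 0],
  [0, 0.8, 0, 0, 0],
  [0, 0.8, 0, 0, 0],
  [0, 0.8, 0, 0, 0],
  [0, 0.8, 0, 0, 0],
  [0, 0.8, 0, 0, 0],
  [0, 0.8, 0, 0, 0],
  [0, 0.8, 0, 0, 0],
  [0, 0.8, 0, 0, 0],
  [0, 0.8, 0, 0, 0],
  [0, 0.8, 0, 0, 0],
  [0, 0.8, 0, 0, 0],
  [0, 0.8, 0, 0, 0],
  [0, 0.8, 0, 0, 0],
  [0, 0.8, 0, 0, 0],
  [0, 0, 0, 0, 0],
])

```text
time_s: 4.48
tcp_pos: [647.2, 150.7, 59.6]
eef_rot: [0.001, -0.002, 1.0, -0.0]
force: [-1.0, 0.3, -0.1]
opening: -0.1
finger_force: 0.0
```

Request:
move_arm([
  [0, 0.3, 0, 0, 0],
  [0, 0.3, 0, 0, 0],
  [0, 0.3, 0, 0, 0],
  [0, 0.2, 0, 0, 0],
  [0, 0, 0, 0, 0],
  [0, 0, 0, 0, 0],
])

```text
time_s: 4.98
tcp_pos: [653.7, 150.7, 59.4]
eef_rot: [-0.003, -0.002, 1.0, -0.0]
force: [-14.1, -1.5, 9.3]
opening: 0.1
finger_force: 6.9
```

The end stop is reached, with 14 N on the tool. I'll back off, rise, and go over the pack.

Request:
move_arm([
  [0, -0.6, 0, 0, 0],
  [0, -1, 0, 0.5, 0],
  [0, -1, 0, 2, 0],
  [0, 0, 0, 3, 0],
  [0, 0, 0, 3, 0],
  [0, 0, 0, 2, 0],
  [0, -1.2, -2, 0, 0],
  [0, -1.2, -2, 0, 0],
  [0, -1.2, -2, 0, 0],
  [0, -1.2, -2, 0, 0],
  [0, -1.2, -2, 0, 0],
  [0, -1.2, -2, 0, 0],
  [0, -1.2, -2, 0, 0],
  [0, -1.2, -2, 0, 0],
  [0, -1.2, -2, 0, 0],
  [0, -1.2, -2, 0, 0],
  [0, 0, -0.7, 0, 0],
  [0, 0, 0, 0, 0],
  [0, 0, 0, 0, 0],
])

```text
time_s: 6.57
tcp_pos: [510.8, -55.3, 165.1]
eef_rot: [0.001, -0.002, 1.0, 0.0]
force: [0.4, 0.3, -0.1]
opening: 0.7
finger_force: 0.0
```

```bash
python3 - <<'E'
from h import *
print({k:manip.observe()[k] for k in('tcp_pos','force')})
grab('top','top1')
a=cv2.imread('pics/top1.png')
cv2.imwrite('pics/crop2.png',cv2.resize(a[100:300,150:370],None,fx=2.7,fy=2.7))
E
```

```text
{'tcp_pos': array([510.75077534, -55.30787873, 165.05535631]), 'force': array([ 0.44559198,  0.29455035, -0.14963622])}
```

View pics/crop2.png

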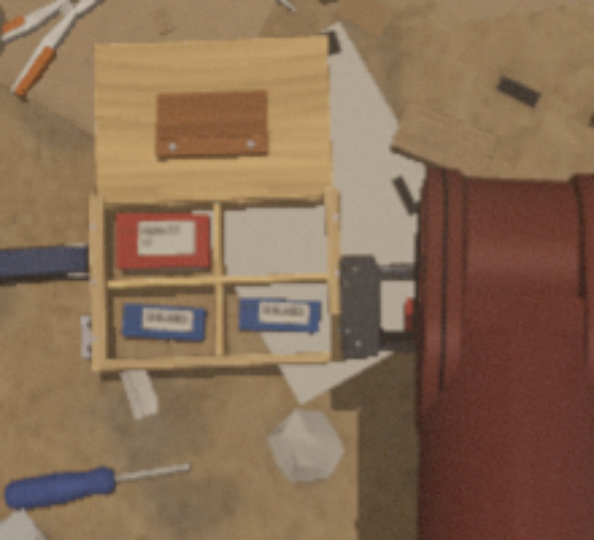

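The crop shows the lid fully back. Red is far left at (165,240), and blue is near left (165,322) and near right (280,315). The far right compartment at (275,240) is empty, so that's slot3. I'll descend over the pack and hold.

Request:
move_arm([
  [0, 0, 0, -2, 0],
  [0, 0, 0, -2, 0],
  [0, 0, 0, -2, 0],
  [0, 0, 0, -2, 0],
  [0, 0, 0, -1.5, 0],
  [0, 0, 0, -1, 0],
  [0, 0, 0, -0.5, 0],
  [0, 0, 0, 0, 0],
  [0, 0, 0, 0, 0],
  [0, 0, 0, 0, 0],
  [0, 0, 0, 0, 0],
  [0, 0, 0, 0, 0],
  [0, 0, 0, 0, 0],
  [0, 0, 0, 0, 0],
  [0, 0, 0, 0, 0],
  [0, 0, 0, 0, 0],
  [0, 0, 0, 0, 0],
  [0, 0, 0, 0, 0],
  [0, 0, 0, 0, 0],
  [0, 0, 0, 0, 0],
])

```text
time_s: 8.28
tcp_pos: [510.3, -55.7, 54.5]
eef_rot: [-0.0, -0.002, 1.0, -0.0]
force: [0.0, 0.5, -0.3]
opening: 1.0
finger_force: 0.0
```

Request:
move_arm([
  [0, 0, 0, 0, 0],
  [0, 0, 0, 0, 0],
  [0, 0, 0, 0, 0],
  [0, 0, 0, 0, 0],
  [0, 0, 0, 0, 0],
  [0, 0, 0, 0, 0],
  [0, 0, 0, 0, 0],
  [0, 0, 0, 0, 0],
  [0, 0, 0, 0, 0],
  [0, 0, 0, 0, 0],
  [0, 0, 0, 0, 0],
  [0, 0, 0, 0, 0],
  [0, 0, 0, 0, 0],
  [0, 0, 0, 0, 0],
  [0, 0, 0, 0, 0],
  [0, 0, 0, 0, 0],
])

```text
time_s: 9.62
tcp_pos: [510.3, -55.7, 54.6]
eef_rot: [0.0, -0.002, 1.0, -0.0]
force: [1.2, -1.2, 0.1]
opening: 0.7
finger_force: 0.0
```

```bash
python3 - <<'E'
from h import *
z=load('top1'); W=cloud(z); H=W[...,2]
v,u=np.mgrid[:420,:560]
def st(n,m):
    p=W[m]; p=p[~np.isnan(p).any(1)]; print(n,len(p),cv2.minAreaRect(p[:,:2].astype(np.float32)))
b=(u>180)&(u<277)
st('tray+lid',b&(v>108)&(v<242)&(H>40)&(H<75))
st('pull',(u>205)&(u<252)&(v>130)&(v<162)&(H>60))
# empty compartment floor seen
st('floor',(u>232)&(u<274)&(v>174)&(v<206)&(H<8))
def at(x,y): 
    c=W[int(100+y/2.7),int(150+x/2.7)]; return c.round(0)
for p in [(220,365),(220,282),(97,282),(333,282),(275,240)]: print(p,at(*p))
E
```

```text
tray+lid 6622 ((624.920166015625, 153.44247436523438), (296.0371398925781, 224.20738220214844), 0.2998431324958801)
pull 549 ((689.9476928710938, 154.021240234375), (51.319820404052734, 99.61619567871094), 1.0254786014556885)
floor 950 ((588.654296875, 102.91881561279297), (94.10111236572266, 74.1651382446289), 88.76240539550781)
(220, 365) [477. 153.  40.]
(220, 282) [552. 151.  45.]
(97, 282) [554. 259.  60.]
(333, 282) [548.  48.  61.]
(275, 240) [595. 104.   3.]
```

Request:
move_arm([
  [0, 0, 0, 0, 0],
  [0, 0, 0, 0, 0],
  [0, 0, 0, 2, 0],
  [0, 0, 0, 3, 0],
  [0, 0, 0, 3, 0],
  [0, 0, 0, 2, 0],
  [0, 1, 2, 0, 0],
  [0, 1, 2, 0, 0],
  [0, 1, 2, 0, 0],
  [0, 1, 2, 0, 0],
  [0, 1, 2, 0, 0],
  [0, 1, 2, 0, 0],
  [0, 1, 2, 0, 0],
  [0, 1, 1.6, 0, 0],
  [0, 0, 0, -2, 0],
  [0, 0, 0, -2, 0],
  [0, 0, 0, -2, 0],
  [0, 0, 0, -0.8, 0],
  [0, 0, 0, 0, 0],
  [0, 0, 0, 0, 0],
])

```text
time_s: 11.28
tcp_pos: [590.4, 100.1, 86.9]
eef_rot: [-0.0, -0.002, 1.0, -0.0]
force: [0.4, -0.3, 0.6]
opening: 0.4
finger_force: 0.0
```

Request:
move_arm([
  [0, 0, 0, 0, 0],
  [0, 0, 0, 0, 0],
  [0, 0, 0, 0, 0],
  [0, 0, 0, 0, 0],
  [0, 0, 0, 0, 0],
  [0, 0, 0, 0, 0],
  [0, 0, 0, 0, 0],
  [0, 0, 0, 0, 0],
  [0, 0, 0, 0, 0],
  [0, 0, 0, 0, 0],
  [0, 0, 0, 0, 0],
  [0, 0, 0, 0, 0],
  [0, 0, 0, 0, 0],
  [0, 0, 0, 0, 0],
  [0, 0, 0, 0, 0],
  [0, 0, 0, 0, 0],
  [0, 0, 0, 0, 0],
  [0, 0, 0, 0, 0],
  [0, 0, 0, 0, 0],
  [0, 0, 0, 0, 0],
])

```text
time_s: 12.95
tcp_pos: [590.3, 100.3, 86.5]
eef_rot: [0.0, -0.002, 1.0, -0.0]
force: [0.9, -0.4, 0.4]
opening: 0.8
finger_force: 0.0
```

```bash
python3 - <<'E'
from h import *
grab('scene','s2')
print({k:manip.observe()[k] for k in('tcp_pos','force')})
E
```

```text
{'tcp_pos': array([590.31899697, 100.28389548,  86.54520829]), 'force': array([-0.47443564,  0.48152015, -0.5938105 ])}
```

View pics/s2.png

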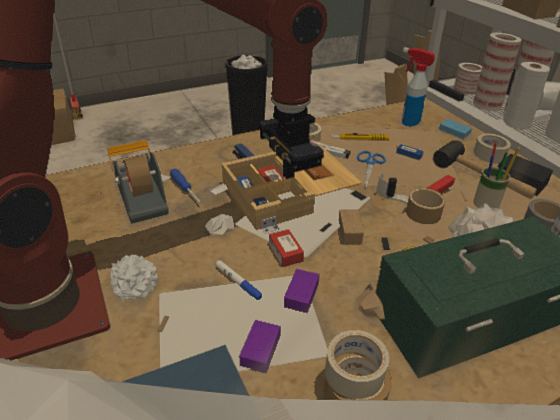

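The scene view shows the fingertips at about (295,170) over the empty far right compartment. The lid is open, and the pack at (287,246) and the bystanders look unmoved. I'm handing in.

```bash
python3 -c "
from rig import manip
print(manip.hand_in())"
```

```text
the job is handed in; nothing more can be done
None
```

I pushed the lid open to its end stop, pointed at the left-out red staples pack for over two seconds, then at the empty far right compartment, and handed in while still pointing there; I saw no sign of a touched pack or moved object, but hand-in returned no verdict.

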